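Set the portion index and hold the spring slide open

ROBOT

A 6-joint arm with a two-finger parallel gripper is mounted at the origin on a cart in front of the work surface, level with it; the furniture and walls round the work are solid. World frame = base frame: x ahead of the robot, y to its left, z up, the work surface at z = 0. Lengths are in m, angles in degrees, forces in N, time in s.
With the tool pointing down it reaches from about 0.35 to 0.775 m from the base axis. Payload 5.5 kg.
Tool frame: the origin (TCP) lies at the very end of the fingers, on their centre line; the grasp point (between the pads) lies 19 mm behind it; z points along the fingers, y is the direction in which the jaws open and shut (so a half turn about z gives the same grasp; the last joint's range is limited). The gripper opens to 85 mm and grips with 20 to 120 N. Pads are 22 mm wide; open, the fingers measure 114 mm over their backs; the gripper's body (76 mm by 85 mm) begins 54 mm behind the grasp point. The pads swing forward as they close: fully open they stand 13 mm farther back than shut.
Start: joints at [66.429, 17.945, 2.641, 74.691, 0, 82.002], TCP at [0.154, 0.554, 0.231] pointing down, gripper open.
Joint ranges: [-158.12, 158.12], [-49.38, 96.58], [-58.88, 72.47], [-126.05, 133.96], [-84.25, 85.87], [-180, 180]. Speed limits (degrees/s): [147.25, 147.25, 180, 180, 180, 180].

INTERFACE

Orientations are given as [roll, pitch, yaw] about the fixed x, y, z axes, in that order (R = Rz(yaw) Ry(pitch) Rx(roll)).
In Python, from bench import bot gives the robot as it stands. The module is installed in compiled form; this text tells all that it offers.
- The arm moves only by the tool play_rows, never from a script. Its argument "series" is a list of rows, each a list of 7 numbers: the opening, from -1 (shut) to 1 (fully open), then the shift along the tool's x, y, z normalised to -1 to 1, where 1 is 0.04 m, then the turn, a rotation vector about the tool's x, y, z normalised to -1 to 1, where 1 is 4 degrees. In form: [[jaw, tx, ty, tz, wx, wy, wz], ...]. A call has 1 to 20 rows; each row shifts and turns the pose as measured when the row begins, along the tool's axes as they then stand; what a row does not reach is not made up. A row lasts 1/10 s, in which the tool goes at most 50 mm and 8.59 degrees, less where a joint would pass 70% of its speed; a pose out of reach is approached as far as the arm can. A call with a number of a shift or a turn outside -1 to 1 is refused whole. A call with a gripper value outside its range is refused whole. The fingers move at their own pace and stop on an object; "squeeze" is the grip in N (left out, the last holds). Time passes only in rows, so rows that do not move let the fingers close. It gives the time, the measured TCP pose, the force and the opening at its end, in the units of the state.
- bot.sense(): the state, without advancing time (a new reading comes with each control period).
- bot.snapshot(name): name is "scene" or "top" or "wrist"; returns a dict with "pixels" (480x640x3 uint8, blue, green, red), "mtx" (3x3 intrinsics, pixels), "R" (3x3) and "t" (3): a world point X has camera coordinates R X + t; the wrist camera has in their place "hand_eye" (4x4, takes a point from camera to tool coordinates, whose origin is the TCP and whose axes are the flange's). Camera axes: x right, y down, z forward; pixel columns grow to the right and rows downward; lengths in m; the calibration is good to about 2 mm. A picture is of the moment at which its call begins: read the wrist's pose just before it. There is no depth.
- bot.job_done(): hands the job in, once; it reports no verdict.
The state is a dict: "time": time; "qpos": joint angles; "joint_vel": joint speeds; "tau": joint torques, N m; "tcp_pos": TCP position; "orientation": TCP orientation; "ft_force": force on the tool from outside, world axes, zero at the start; "torque": the same for the moment, N m; "finger_gap": finger opening in m.
Only numpy, scipy, OpenCV 4.12 (cv2) and the standard library are available. Lean on these libraries where they do the work, as an engineer would, in place of code of your own. Each camera call takes 0.05 s, during which the arm holds its last target.

TASK

Set the portion on the bench portioner: turn its handwheel until the index pointer stands level with the long line of the rule. Then take the slide by its upright post, pull it out against its spring until the slide's pointer stands level with the index pointer, and keep it there: the program finishes while the gripper is still holding the slide out at the mark. Leave the small weight and the stamp beside it where they are.

Things in the scene. Friction and masses are not known exactly. Their poses are not given: they have to be found in the camera images.
- portioner: Fixed grey base plate 270x190x12 mm; origin: centre of its underside on the table. -x: pull direction of the slide, z up; -x points roughly to the robot's right, y to the robot. In mm: spring housing with hopper x 10..125, y -85..-5, 88 high; slide out of its front, centre line y -45, top 28 high; white rule y -6..18, top 26 high, short lines each 10 and one long; index on the rule's +y side; wheel axis at x 55, y 48.
- long_line (a point): Point on the one long line across the rule (a black line 24 mm long; the others are 7 mm). 80 mm in front (-x) of the portioner's origin, y +4 mm, height 27 mm. Fixed to the portioner, same axes.
- index_pointer (a point): Tip of the index pointer, a 3 mm wide dark bar over the rule from its +y side, 30 mm high, portioner's axes. Only the handwheel moves it (rack and pinion): 10 mm towards -x (away from the hopper) per rad clockwise. At the start it is 22 to 35 mm on the hopper's (+x) side of the long line.
- wheel (a joint): Angle of the handwheel, rad, 0 to 7; grows as the wheel is turned clockwise seen from above, which moves the index towards -x (10 mm per rad). The index is on the long line at 5.0. Turning takes about 0.1 N m, and the wheel stays where it is left.
- wheel_grip (a point): Grasp point on the wheel's vertical axis, 78 mm above the table; turns with the wheel. Black wheel, rim 94 mm across (rim top 61 mm above the table), three spokes, and an upright wing grip across the middle: 54 mm long (along this point's x), 14 mm thick (along its y), its top 92 mm above the table. Fingertips above 62 mm clear the rim.
- slide_pointer (a point): Tip of the slide's pointer, a 3 mm wide dark bar fixed to the slide that reaches over the rule from its -y side, height 30 mm, axes as the portioner's. At home it stands 50 mm on the hopper's (+x) side of the long line.
- slide: The spring slide, a steel trough 46 mm wide with a black round upright post on its front end: post 22 mm diameter (foot 30, head 26), top 88 mm above the table. Origin: centre of the post's foot, 28 mm above the table; portioner's axes. Pulls out along -x, 0 to 75 mm (end stop); a spring always draws it home: 3 N at home, 8 N at 50 mm out, where its pointer is on the long line.
- post_grip (a point): Point to grasp on the post: on its axis, 62 mm above the table.
- weight: Bystander: small yellowish balance weight with a knob, 28 mm diameter, 38 mm high, standing on the table just in front (-x) of the base plate, on the +y side of the slide. Origin at the centre of its underside.
- rubber_stamp: Bystander: wooden hand stamp, foot 34 x 48 mm, 81 mm high, standing on the table in front (-x) of the portioner, beyond the weight. Origin at the centre of its underside.

How it is judged:
By the outcome, as a careful person would: the job done as asked, in the order asked, and still so for the second after the job is handed in, while the arm keeps its last pose, push and grip.
It also fails if it takes over 67 s, if anything falls off the work surface, if the arm or the gripper's body presses on something with over 40 N, if the wrist force passes 120 N, or if a joint passes its speed limit or range.

## Working session

There is one attempt and no reset: what is moved stays moved. The work goes in short steps, Python scripts to look and compute and a tool call to move; the robot and the scene stay as the last step left them, time stands still between calls to the robot, and variables do not carry over. Pictures are saved under pics/ and viewed, and the job is handed in when it is done.

Besides the shell and the picture viewer there is one more tool, called after "Emit:" as name(argument=value, ...), one argument or row to a line, values as JSON. play_rows: Moves the arm, as the interface text tells. Scaled input: -1 to 1 covers 0.04 m each way for a shift and 4 degrees each way for a turn. Its arguments: {"type":"object","properties":{"series":{"type":"array","items":{"type":"array","items":{"type":"number"}}},"squeeze":{"type":"number"}},"required":["series"]}

```bash
mkdir -p pics; python3 - <<'E'
from bench import bot
import cv2,numpy as np
s=bot.sense();print({k:np.round(v,3) for k,v in s.items()})
for n in ("scene","top","wrist"):
    d=bot.snapshot(n);cv2.imwrite(f"pics/{n}0.png",d["pixels"])
    print(n,[ (k,np.round(d[k],4).tolist()) for k in d if k!="pixels"])
E
```

```text
{'time': np.float64(0.0), 'qpos': array([66.428, 17.992,  2.576, 74.69 ,  0.   , 82.002]), 'joint_vel': array([ 0.121,  0.067, -0.03 ,  0.04 , -0.004,  0.073]), 'tau': array([ 1.0000e-03, -4.8062e+01,  2.9853e+01,  1.9000e-02, -0.0000e+00,
       -0.0000e+00]), 'tcp_pos': array([0.154, 0.553, 0.23 ]), 'orientation': array([-1.79896e+02, -1.50000e-02,  1.64426e+02]), 'ft_force': array([-0.751, -0.308,  0.04 ]), 'torque': array([ 0.009, -0.029, -0.02 ]), 'finger_gap': np.float64(0.085)}
scene [('mtx', [[541.1981, 0.0, 320.9067], [0.0, 541.1981, 247.0883], [0.0, 0.0, 1.0]]), ('R', [[0.8622, -0.5062, -0.0175], [-0.3229, -0.5227, -0.789], [0.3902, 0.6859, -0.6142]]), ('t', [-0.3373, 0.2687, 0.6267])]
top [('mtx', [[559.5555, 0.0, 323.5253], [0.0, 559.5555, 240.888], [0.0, 0.0, 1.0]]), ('R', [[-0.0147, -0.9999, 0.0039], [-0.9938, 0.0142, -0.1107], [0.1106, -0.0055, -0.9938]]), ('t', [0.1162, 0.4703, 0.8955])]
wrist [('mtx', [[359.9804, 0.0, 319.9125], [0.0, 359.9804, 234.4798], [0.0, 0.0, 1.0]]), ('hand_eye', [[-0.0004, -0.9545, -0.2981, 0.0774], [1.0, -0.0003, -0.0005, 0.0008], [0.0003, -0.2981, 0.9545, -0.1442], [0.0, 0.0, 0.0, 1.0]])]
```

View pics/top0.png

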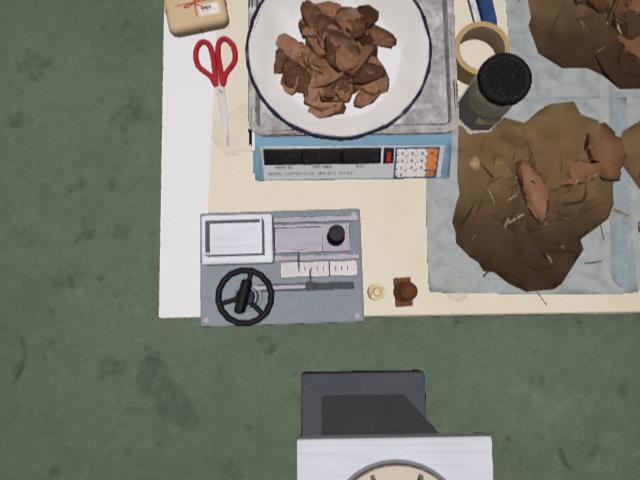

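View pics/scene0.png

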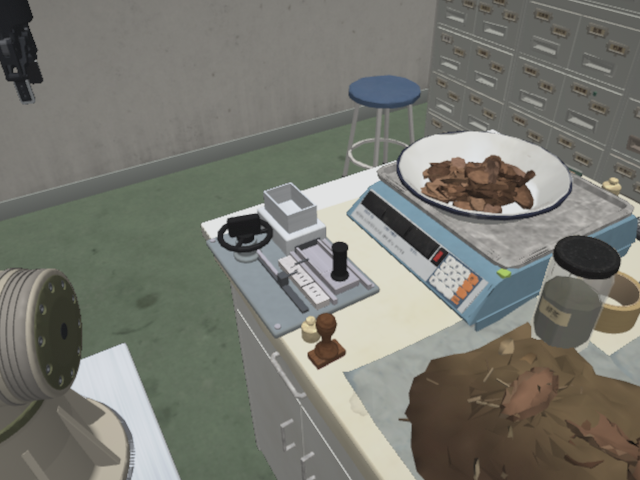

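View pics/wrist0.png

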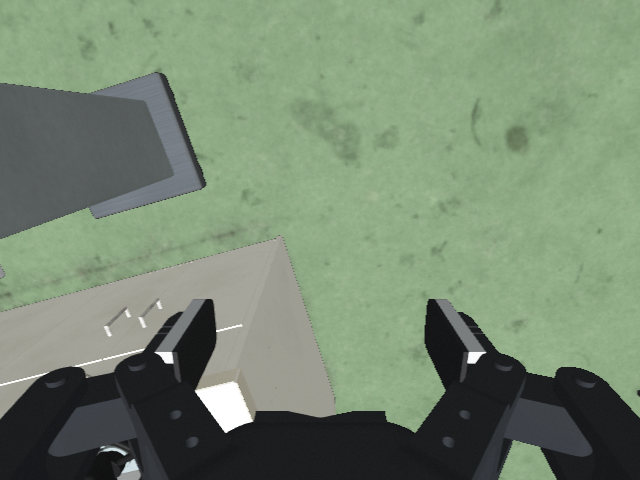

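Top view: portioner at px (200–362, 209–327), wheel about (244,297), post (336,235), weight (376,292), stamp (404,291). I'll zoom in to measure.

```bash
python3 - <<'E'
import cv2
a=cv2.imread("pics/top0.png")[200:335,190:430]
cv2.imwrite("pics/topz.png",cv2.resize(a,None,fx=3.33,fy=3.33,interpolation=cv2.INTER_CUBIC))
E
```

```text
(no output)
```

View pics/topz.png

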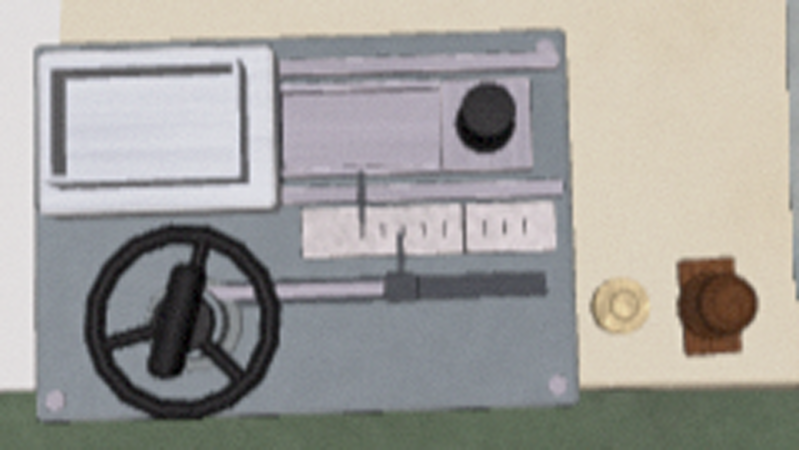

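```bash
cat > h.py <<'E'
import numpy as np,cv2
def ray(d,uv,z,s=None):
    K=d["mtx"]; v=np.linalg.inv(K)@np.array([uv[0],uv[1],1.])
    R=np.array(d["R"]);t=np.array(d["t"]);c=-R.T@t;w=R.T@v
    return c+w*(z-c[2])/w[2]
def wristcam(d,s):
    from scipy.spatial.transform import Rotation as Ro
    H=np.array(d["hand_eye"]);T=np.eye(4);T[:3,:3]=Ro.from_euler('xyz',s["orientation"],degrees=True).as_matrix();T[:3,3]=s["tcp_pos"]
    C=np.linalg.inv(T@H);d["R"]=C[:3,:3];d["t"]=C[:3,3];return d
def proj(d,X):
    p=np.array(d["mtx"])@(np.array(d["R"])@X+np.array(d["t"]));return p[:2]/p[2]
E
python3 - <<'E'
from h import *
from bench import bot
d=bot.snapshot("top"); sc=bot.snapshot("scene")
print(bot.sense()["tcp_pos"])
z=lambda u,v:((u+.5)/3.33+190-.5,(v+.5)/3.33+200-.5)
px=[(37,46),(565,30),(577,403),(37,420)]
W=np.array([ray(d,z(*p),.012)[:2] for p in px])
L=np.array([[.135,-.095],[-.135,-.095],[-.135,.095],[.135,.095]])
# rigid fit
A=L-L.mean(0);B=W-W.mean(0)
th=np.arctan2((A[:,0]*B[:,1]-A[:,1]*B[:,0]).sum(),(A*B).sum())
R=np.array([[np.cos(th),-np.sin(th)],[np.sin(th),np.cos(th)]])
o=W.mean(0); print("origin",o,"yaw",np.degrees(th),"res mm",1000*((L@R.T+o)-W))
loc=lambda p,h:(1000*R.T@(ray(d,z(*p),h)[:2]-o)).round(1)
for n,p,h in [("long top",(464,205),.026),("long bot",(464,252),.026),("slide ptr",(361,237),.03),("slideptr root",(361,175),.03),("index tip",(401,232),.03),("idx root",(401,270),.03),("wingA",(186,265),.092),("wingB",(165,378),.092),("posttop",(487,111),.088),("rimL",(85,320),.06),("rimR",(280,320),.06),("rimT",(180,226),.06),("rimB",(180,418),.06),("weight top",(624,304),.038),("stamp top",(730,303),.081)]:
    print(n,loc(p,h),ray(d,z(*p),h).round(4))
W3=lambda x,y,h:np.r_[R@[x,y]+o,h]
for n,l in [("wheel",(.055,.048,.092)),("post",(-.105,-.045,.088)),("corner",(-.135,.095,.012)),("corner2",(.135,.095,.012)),("long",(-.08,.004,.027))]: print(n,W3(*l),proj(sc,W3(*l)),proj(d,W3(*l)))
E
```

```text
[0.15431026 0.55369442 0.23087554]
origin [0.43162188 0.18066287] yaw 90.81880261301428 res mm [[ 1.92241183  2.17679354]
 [ 1.34293442 -1.29145371]
 [-1.88411637 -2.13672808]
 [-1.38122988  1.25138826]]
long top [-79.8  -5.5] [0.4383 0.101  0.026 ]
long bot [-79.1  17.6] [0.4151 0.1013 0.026 ]
slide ptr [-28.9   9. ] [0.423  0.1517 0.03  ]
slideptr root [-29.6 -21.4] [0.4535 0.1514 0.03  ]
index tip [-48.5   7.1] [0.4252 0.1321 0.03  ]
idx root [-48.   25.7] [0.4066 0.1323 0.03  ]
wingA [48.6 23.1] [0.4078 0.2289 0.092 ]
wingB [58.7 73.9] [0.3569 0.2383 0.092 ]
posttop [-90.7 -44.1] [0.477  0.0906 0.088 ]
rimL [100.7  46.1] [0.3841 0.2807 0.06  ]
rimR [ 9.  48.8] [0.3827 0.1889 0.06  ]
rimT [55.4  3.1] [0.4277 0.236  0.06  ]
rimB [56.6 93.1] [0.3378 0.2359 0.06  ]
weight top [-155.5   45.5] [0.3883 0.0246 0.038 ]
stamp top [-200.    47.3] [ 0.3872 -0.02    0.081 ]
wheel [0.38284081 0.23497132 0.092     ] [242.40042792 216.16207269] [241.45954557 295.84124134]
post [0.47811776 0.07631666 0.088     ] [344.08739406 250.41028085] [345.15696934 232.12207405]
corner [0.33856077 0.04431908 0.012     ] [273.81658954 334.81212308] [364.24690921 321.80759718]
corner2 [0.33470238 0.31429151 0.012     ] [204.30865584 239.72923369] [199.99034567 326.63763499]
long [0.42876551 0.10061388 0.027     ] [308.74763073 283.11345117] [329.30645476 266.95903188]
```

Long line measures (-79.5, 27 mm wide span) as specified, and the index is about 31 mm from it, so the turn is about 3.1 rad. Next I'll move over the wheel.

Emit:
play_rows(
  series=[
    [1,-0.76,-0.615,0,0,0,0],
    [1,-0.76,-0.615,0,0,0,0],
    [1,-0.76,-0.615,0,0,0,0],
    [1,-0.76,-0.615,0,0,0,0],
    [1,-0.76,-0.615,0,0,0,0],
    [1,-0.76,-0.615,0,0,0,0],
    [1,-0.76,-0.615,0,0,0,0],
    [1,-0.76,-0.615,0,0,0,0],
    [1,-0.76,-0.615,0,0,0,0],
    [1,-0.76,-0.615,0,0,0,0],
    [1,0,0,0,0,0,-1],
    [1,0,0,0,0,0,-1],
    [1,0,0,0,0,0,-1],
    [1,0,0,0,0,0,-1],
    [1,0,0,0,0,0,-1],
    [1,0,0,0,0,0,-1],
    [1,0,0,0,0,0,-1],
    [1,0,0,0,0,0,-1],
    [1,0,0,0,0,0,-1],
    [1,0,0,0,0,0,-1],
  ],
  squeeze=50,
)

```text
time: 2.25
tcp_pos: [0.3901, 0.2219, 0.2291]
orientation: [-179.9, 0.1, -154.1]
ft_force: [0.1, 0.5, 0.2]
finger_gap: 0.0854
```

Emit:
play_rows(
  series=[
    [1,0,0,0,0,0,-1],
    [1,0,0,0,0,0,-1],
    [1,0,0,0,0,0,-1],
    [1,0,0,0,0,0,-1],
    [1,0,0,0,0,0,-1],
    [1,0,0,0,0,0,-1],
    [1,0,0,0,0,0,-1],
    [1,0,0,0,0,0,-1],
    [1,0,0,0,0,0,-1],
    [1,0,0,0,0,0,-1],
    [1,0,0,0,0,0,-1],
    [1,0,0,0,0,0,-1],
    [1,0,0,0,0,0,-1],
    [1,0,0,0,0,0,-1],
    [1,0,0,0,0,0,-1],
    [1,0,0,0,0,0,-1],
    [1,0,0,0,0,0,-1],
    [1,0,0,0,0,0,-1],
    [1,0,0,0,0,0,-1],
    [1,0,0,0,0,0,-1],
  ],
)

```text
time: 4.25
tcp_pos: [0.3879, 0.2211, 0.2283]
orientation: [179.9, -0.1, -70.6]
ft_force: [0.2, -0.3, -0.2]
finger_gap: 0.0858
```

Emit:
play_rows(
  series=[
    [1,0,0,0,0,0,-1],
    [1,0,0,0,0,0,-1],
    [1,0,0,0,0,0,-1],
    [1,0,0,0,0,0,-1],
    [1,0,0,0,0,0,-1],
    [1,0,0,0,0,0,-1],
    [1,0,0,0,0,0,-1],
    [1,0,0,0,0,0,-1],
    [1,0,0,0,0,0,-1],
    [1,0,0,0,0,0,-1],
    [1,0,0,0,0,0,-1],
    [1,0,0,0,0,0,-1],
    [1,0,0,0,0,0,-1],
    [1,0,0,0,0,0,-1],
    [1,0,0,0,0,0,-0.5],
    [1,0,0,0,0,0,0],
  ],
)

```text
time: 5.85
tcp_pos: [0.3862, 0.2205, 0.2277]
orientation: [179.9, 0.1, -10.1]
ft_force: [-0.3, -0.5, -0.0]
finger_gap: 0.0852
```

```bash
python3 - <<'E'
from h import *
from bench import bot
s=bot.sense();d=wristcam(bot.snapshot("wrist"),s)
print(s["tcp_pos"],s["orientation"],s["qpos"][5])
im=d["pixels"];cv2.imwrite("pics/w1.png",im)
for n,X in [("axis top",[.3825,.2345,.092]),("A",[.4078,.2289,.092]),("B",[.3569,.2383,.092])]: print(n,proj(d,np.array(X)))
E
```

```text
[0.38621484 0.22052755 0.22772042] [ 1.79878696e+02  1.08240665e-01 -1.00674490e+01] -150.53319812581267
axis top [304.38907566 226.7737601 ]
A [305.33437878 195.21412191]
B [305.68872316 256.66878604]
```

View pics/w1.png

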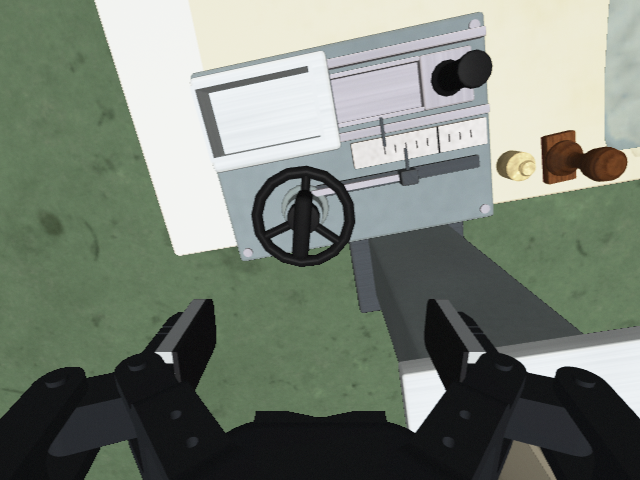

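```bash
python3 - <<'E'
import cv2
a=cv2.imread("pics/w1.png")[160:270,245:365]
cv2.imwrite("pics/w1z.png",cv2.resize(cv2.convertScaleAbs(a,alpha=2.2,beta=20),None,fx=5,fy=5,interpolation=cv2.INTER_CUBIC))
E
```

```text
(no output)
```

View pics/w1z.png

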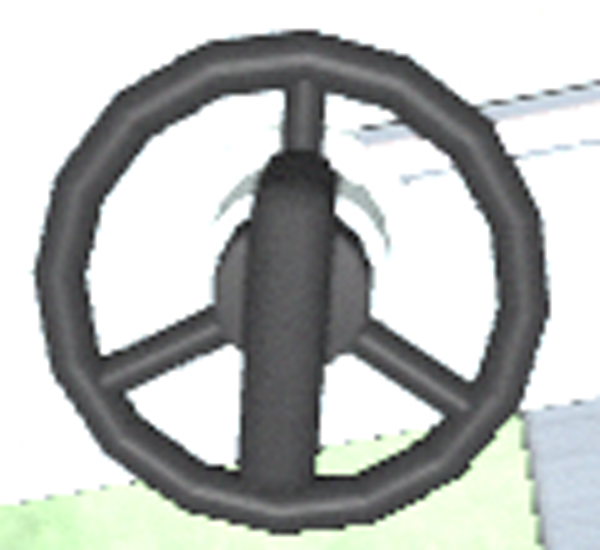

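```bash
python3 - <<'E'
from h import *
from bench import bot
s=bot.sense();d=wristcam(bot.snapshot("wrist"),s)
c=ray(d,(303.2,216),.055);print("rim c",c, "rim", ray(d,(253,216),.055),ray(d,(354.4,216),.055))
print(ray(d,(304.5,192),.09),ray(d,(301,257),.092))
from scipy.spatial.transform import Rotation as Ro
R=Ro.from_euler('xyz',s["orientation"],degrees=True).as_matrix()
for w in (c[:2],(.3826,.2346)): print(R.T@np.r_[np.array(w)-s["tcp_pos"][:2],0])
E
```

```text
rim c [0.38235478 0.2370971  0.055     ] rim [0.3904003  0.28193953 0.055     ] [0.37414325 0.19132946 0.055     ]
[0.41006574 0.2292033  0.09      ] [0.35729855 0.24222213 0.092     ]
[-6.69911792e-03 -1.56332647e-02 -2.00082451e-05]
[-6.01932337e-03 -1.32179977e-02 -1.62528475e-05]
```

Emit:
play_rows(
  series=[
    [1,-0.155,-0.355,0,0,0,0.92],
    [1,0,0,0.7,0,0,0],
    [1,0,0,0.7,0,0,0],
    [1,0,0,0.7,0,0,0],
    [1,0,0,0.7,0,0,0],
    [1,0,0,0.2,0,0,0],
    [1,0,0,0,0,0,0],
  ],
)

```text
time: 6.65
tcp_pos: [0.3842, 0.2367, 0.1058]
orientation: [-180.0, -0.1, -14.3]
ft_force: [0.9, -0.2, 0.7]
finger_gap: 0.0854
```

```bash
python3 - <<'E'
from h import *
from bench import bot
s=bot.sense();d=wristcam(bot.snapshot("wrist"),s)
print(s["tcp_pos"],s["orientation"],s["qpos"][5])
im=d["pixels"];cv2.imwrite("pics/w2.png",im)
E
```

```text
[0.38416579 0.23673994 0.10581554] [-1.79950421e+02 -1.47034707e-01 -1.42921817e+01] -144.24546414267334
```

View pics/w2.png

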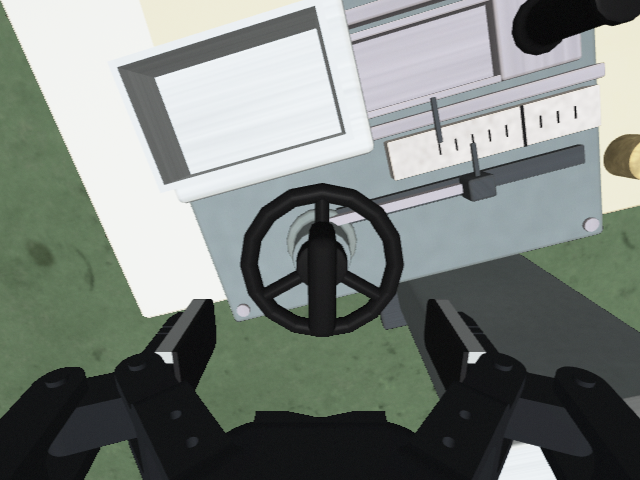

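Wing is upright in the image and centred at col 321, so the jaws are aligned. Descend and grip.

Emit:
play_rows(
  series=[
    [1,-0.03,0,0.6,0,0,0],
    [1,0,0,0.37,0,0,0],
    [-1,0,0,0,0,0,0],
    [-1,0,0,0,0,0,0],
    [-1,0,0,0,0,0,0],
    [-1,0,0,0,0,0,0],
    [-1,0,0,0,0,0,0],
    [-1,0,0,0,0,0,0],
    [-1,0,0,0,0,0,0],
    [-1,0,0,0,0,0,0],
  ],
  squeeze=50,
)

```text
time: 7.7
tcp_pos: [0.389, 0.2347, 0.0761]
orientation: [179.9, -1.0, -14.5]
ft_force: [0.6, 0.1, -3.7]
finger_gap: 0.013
```

```bash
python3 - <<'E'
from h import *
from bench import bot
s=bot.sense();d=wristcam(bot.snapshot("wrist"),s)
for k in s: print(k,np.round(s[k],3))
im=d["pixels"];cv2.imwrite("pics/w3.png",im);cv2.imwrite("pics/s3.png",cv2.resize(bot.snapshot("scene")["pixels"][130:370,130:450],None,fx=2.5,fy=2.5))
E
```

```text
time 7.7
qpos [  21.405   10.709  -30.166   48.423   -0.664 -144.127]
joint_vel [-0.126 -0.007 -0.104  0.022  0.052  0.068]
tau [  0.277 -37.884  26.275   0.105   0.048   0.041]
tcp_pos [0.389 0.235 0.076]
orientation [179.874  -0.958 -14.471]
ft_force [ 0.627  0.141 -3.672]
torque [ 0.077 -0.05   0.036]
finger_gap 0.013
```

View pics/w3.png

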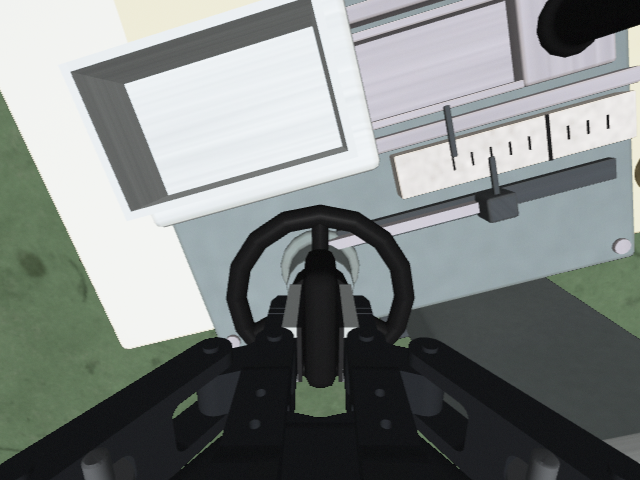

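View pics/s3.png

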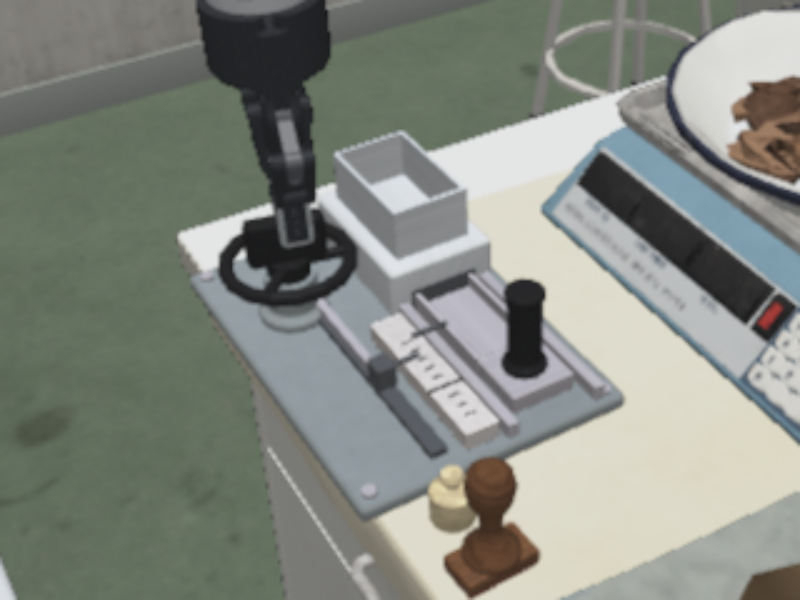

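Gripped, but 5 mm off the axis along the wing and 9 mm high. Reopen, centre and regrip.

Emit:
play_rows(
  series=[
    [1,0,0,0,0,0,0],
    [1,0,0,0,0,0,0],
    [1,0,0,0,0,0,0],
    [1,0,0,0,0,0,0],
  ],
)

```text
time: 8.2
tcp_pos: [0.3898, 0.2353, 0.0773]
orientation: [179.9, -1.1, -14.4]
ft_force: [-1.7, -0.5, -0.0]
finger_gap: 0.0702
```

Emit:
play_rows(
  series=[
    [1,-0.13,0,0,0,0.25,0],
    [1,0,0,0,0,0,0],
  ],
)

```text
time: 8.4
tcp_pos: [0.3846, 0.2367, 0.0774]
orientation: [179.9, -2.2, -14.5]
ft_force: [-0.0, 0.4, 0.9]
finger_gap: 0.0855
```

Emit:
play_rows(
  series=[
    [1,0,0,0.2,0,0,0],
    [1,0,0,0,0,0,0],
  ],
)

```text
time: 8.6
tcp_pos: [0.3846, 0.2369, 0.0691]
orientation: [180.0, -2.2, -14.4]
ft_force: [-0.5, 0.1, 0.2]
finger_gap: 0.0852
```

Emit:
play_rows(
  series=[
    [1,-0.03,0,0.05,0,-0.55,0],
    [1,0,0,0,0,0,0],
  ],
)

```text
time: 8.8
tcp_pos: [0.3829, 0.2372, 0.0665]
orientation: [180.0, 0.1, -14.4]
ft_force: [0.0, 0.1, 0.5]
finger_gap: 0.0856
```

Emit:
play_rows(
  series=[
    [-0.3,0,0,0,0,0,0],
    [-0.3,0,0,0,0,0,0],
    [-0.5,0,0,0,0,0,0],
  ],
)

```text
time: 9.1
tcp_pos: [0.3829, 0.237, 0.0662]
orientation: [179.9, 0.0, -14.4]
ft_force: [-0.3, 0.3, 0.0]
finger_gap: 0.0436
```

Emit:
play_rows(
  series=[
    [-1,0,0,0,0,0,0],
    [-1,0,0,0,0,0,0],
    [-1,0,0,0,0,0,0],
  ],
)

```text
time: 9.4
tcp_pos: [0.3826, 0.2362, 0.0665]
orientation: [179.8, -0.0, -14.4]
ft_force: [1.1, 0.5, -0.4]
finger_gap: 0.0131
```

Clean, centred grip. Now turn clockwise.

Emit:
play_rows(
  series=[
    [-1,0,0,0,0,0,0.5],
    [-1,0,0,0,0,0,1],
    [-1,0,0,0,0,0,1],
    [-1,0,0,0,0,0,1],
    [-1,0,0,0,0,0,1],
    [-1,0,0,0,0,0,1],
    [-1,0,0,0,0,0,1],
    [-1,0,0,0,0,0,1],
    [-1,0,0,0,0,0,1],
    [-1,0,0,0,0,0,1],
  ],
)

```text
time: 10.4
tcp_pos: [0.3825, 0.2361, 0.0665]
orientation: [180.0, -0.2, -53.8]
ft_force: [-0.2, -1.1, -0.2]
finger_gap: 0.0132
```

Excellent tracking, with little force.

Emit:
play_rows(
  series=[
    [-1,0,0,0,0,0,1],
    [-1,0,0,0,0,0,1],
    [-1,0,0,0,0,0,1],
    [-1,0,0,0,0,0,1],
    [-1,0,0,0,0,0,1],
    [-1,0,0,0,0,0,1],
    [-1,0,0,0,0,0,1],
    [-1,0,0,0,0,0,1],
    [-1,0,0,0,0,0,1],
    [-1,0,0,0,0,0,1],
    [-1,0,0,0,0,0,1],
    [-1,0,0,0,0,0,1],
    [-1,0,0,0,0,0,1],
    [-1,0,0,0,0,0,1],
    [-1,0,0,0,0,0,1],
    [-1,0,0,0,0,0,1],
    [-1,0,0,0,0,0,1],
    [-1,0,0,0,0,0,1],
    [-1,0,0,0,0,0,1],
    [-1,0,0,0,0,0,1],
  ],
)

```text
time: 12.4
tcp_pos: [0.3821, 0.2361, 0.0665]
orientation: [-179.8, 0.0, -137.0]
ft_force: [1.0, -0.7, -0.1]
finger_gap: 0.0131
```

Emit:
play_rows(
  series=[
    [-1,0,0,0,0,0,1],
    [-1,0,0,0,0,0,1],
    [-1,0,0,0,0,0,1],
    [-1,0,0,0,0,0,1],
    [-1,0,0,0,0,0,1],
    [-1,0,0,0,0,0,1],
    [-1,0,0,0,0,0,1],
    [-1,0,0,0,0,0,1],
    [-1,0,0,0,0,0,1],
    [-1,0,0,0,0,0,1],
    [-1,0,0,0,0,0,0.5],
    [-1,0,0,0,0,0,0],
  ],
)

```text
time: 13.6
tcp_pos: [0.3821, 0.2363, 0.0665]
orientation: [-179.9, 0.2, 179.2]
ft_force: [0.3, -0.3, 0.4]
finger_gap: 0.0129
```

```bash
python3 - <<'E'
from h import *
from bench import bot
s=bot.sense();print(s["tcp_pos"],s["orientation"],s["ft_force"],s["qpos"][5])
a=bot.snapshot("top")["pixels"][200:335,190:430]
cv2.imwrite("pics/t4.png",cv2.resize(a,None,fx=3.33,fy=3.33,interpolation=cv2.INTER_CUBIC))
cv2.imwrite("pics/w4.png",bot.snapshot("wrist")["pixels"])
E
```

```text
[0.38207498 0.23633226 0.06654121] [-179.9370361     0.19678347  179.24404122] [ 0.26045318 -0.31298493  0.41033878] 22.327620257425973
```

View pics/t4.png

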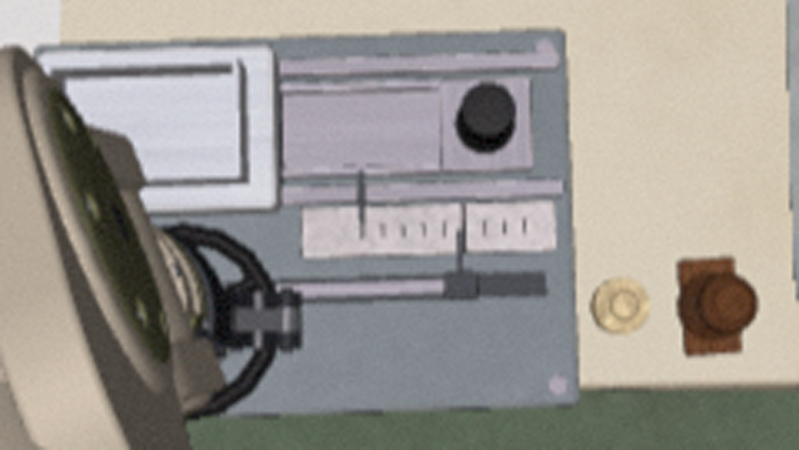

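View pics/w4.png

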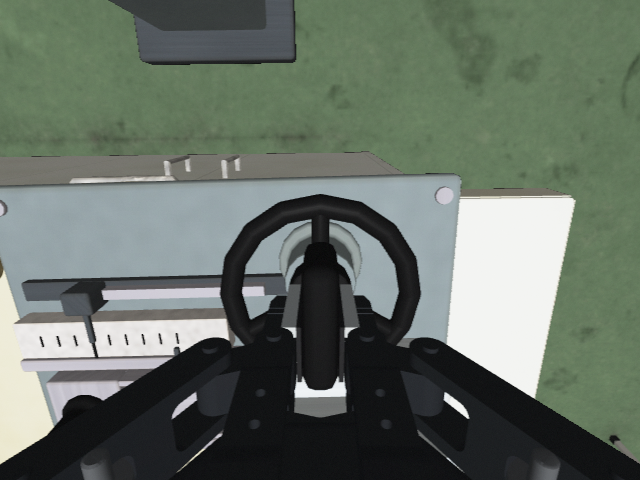

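```bash
python3 - <<'E'
import cv2
a=cv2.imread("pics/w4.png")[280:370,10:190]
cv2.imwrite("pics/w4z.png",cv2.resize(a,None,fx=4.4,fy=4.4,interpolation=cv2.INTER_CUBIC))
from bench import bot
a=bot.snapshot("top")["pixels"][252:295,270:365]
cv2.imwrite("pics/t4z.png",cv2.resize(a,None,fx=8,fy=8,interpolation=cv2.INTER_CUBIC))
E
```

```text
(no output)
```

View pics/w4z.png

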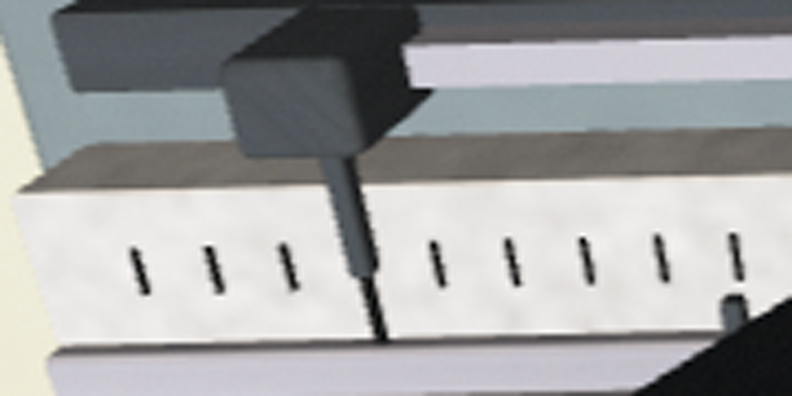

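View pics/t4z.png

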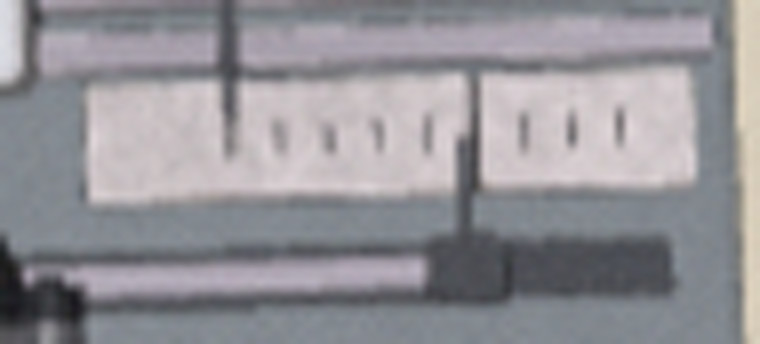

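Index is still about 2.2 mm short in the top view (tip at zoomed col 463.5, line at 474.5, 48.5 px per 10 mm), which agrees with the angle turned. Turn about 12.5° more.

Emit:
play_rows(
  series=[
    [-1,0,0,0,0,0,1],
    [-1,0,0,0,0,0,1],
    [-1,0,0,0,0,0,1],
    [-1,0,0,0,0,0,0],
    [-1,0,0,0,0,0,0],
  ],
)

```text
time: 14.25
tcp_pos: [0.3821, 0.2364, 0.0665]
orientation: [-180.0, 0.2, 167.2]
ft_force: [0.5, -0.4, 0.1]
finger_gap: 0.0129
```

```bash
python3 - <<'E'
import cv2
from bench import bot
a=bot.snapshot("wrist")["pixels"][280:370,10:190]
cv2.imwrite("pics/w5z.png",cv2.resize(a,None,fx=4.4,fy=4.4,interpolation=cv2.INTER_CUBIC))
a=bot.snapshot("top")["pixels"][252:295,270:365]
cv2.imwrite("pics/t5z.png",cv2.resize(a,None,fx=8,fy=8,interpolation=cv2.INTER_CUBIC))
E
```

```text
(no output)
```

View pics/w5z.png

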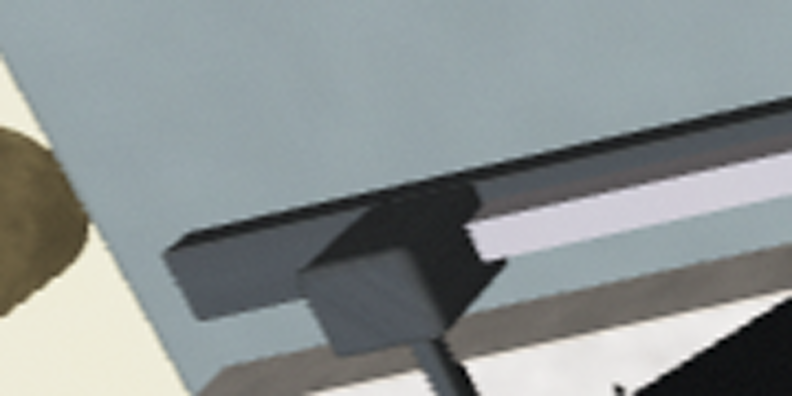

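View pics/t5z.png

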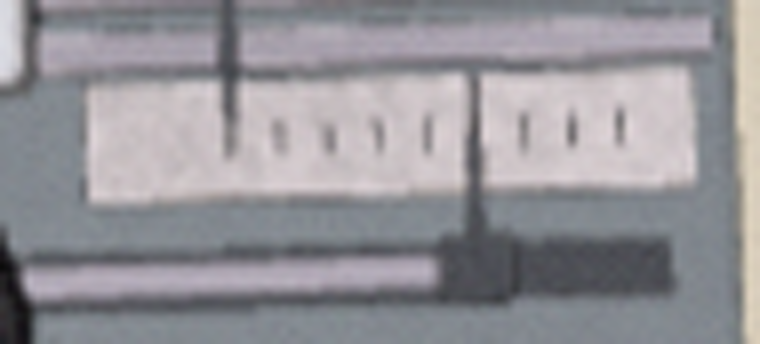

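The index now lies on the long line (col about 474). I'll check sub-pixel.

```bash
cat > m.py <<'E'
import numpy as np,cv2
def cent(im,r,lo,hi):
    g=im[r,lo:hi].astype(float).mean(-1); w=np.clip(np.median(g)-10-g,0,None); return lo+(w*np.arange(hi-lo)).sum()/w.sum() if w.sum()>0 else None
E
python3 - <<'E'
from m import *
from bench import bot
im=sum(bot.snapshot("top")["pixels"].astype(float) for _ in range(2))/2
for r in range(259,282): print(r,[round(c,2) if (c:=cent(im,r,*b)) else None for b in ((323,335),(331,339),(337,344),(343,351),(293,304))])
E
```

```text
259 [None, np.float64(331.0), None, None, np.float64(298.0)]
260 [np.float64(333.46), None, np.float64(337.0), np.float64(343.46), np.float64(298.0)]
261 [np.float64(328.42), None, None, np.float64(343.26), np.float64(298.45)]
262 [np.float64(328.63), None, None, None, np.float64(298.26)]
263 [np.float64(328.77), None, None, None, np.float64(298.19)]
264 [np.float64(328.77), None, None, None, np.float64(298.18)]
265 [np.float64(328.79), None, np.float64(340.09), np.float64(347.0), np.float64(298.22)]
266 [np.float64(327.94), np.float64(335.0), np.float64(341.0), np.float64(347.0), np.float64(298.41)]
267 [np.float64(327.19), np.float64(335.0), np.float64(341.0), np.float64(347.0), np.float64(298.38)]
268 [np.float64(327.22), np.float64(335.03), np.float64(341.0), np.float64(347.0), np.float64(298.34)]
269 [np.float64(327.31), np.float64(335.0), np.float64(341.0), np.float64(347.0), np.float64(298.37)]
270 [np.float64(327.68), np.float64(335.0), np.float64(341.0), np.float64(347.0), np.float64(298.36)]
271 [np.float64(328.7), np.float64(335.0), None, None, np.float64(298.21)]
272 [np.float64(328.86), None, None, None, None]
273 [np.float64(328.91), None, None, None, None]
274 [np.float64(328.91), None, None, None, None]
275 [np.float64(328.92), np.float64(338.0), None, np.float64(343.41), None]
276 [np.float64(328.89), None, None, None, None]
277 [np.float64(328.79), None, None, None, None]
278 [np.float64(328.94), None, None, None, None]
279 [np.float64(329.04), None, None, None, None]
280 [np.float64(329.08), np.float64(331.88), None, None, None]
281 [np.float64(329.06), np.float64(332.15), None, None, None]
```

Index and long line agree within about 0.2 mm (cols 328.8 and 328.9). Release and lift.

Emit:
play_rows(
  series=[
    [1,0,0,0,0,0,0],
    [1,0,0,0,0,0,0],
    [1,0,0,0,0,0,0],
    [1,0,0,0,0,0,0],
    [1,0,0,0,0,0,0],
    [1,0,0,-0.7,0,0,0],
    [1,0,0,-0.7,0,0,0],
    [1,0,0,-0.7,0,0,0],
    [1,0,0,-0.7,0,0,0],
    [1,0,0,0,0,0,-1],
    [1,0,0,0,0,0,-1],
    [1,0,0,0,0,0,-1],
    [1,0,0,0,0,0,-0.3],
    [1,0,0,0,0,0,0],
  ],
)

```text
time: 15.85
tcp_pos: [0.3813, 0.2367, 0.1836]
orientation: [-180.0, 0.2, -179.1]
ft_force: [-0.5, -0.1, -0.4]
finger_gap: 0.0858
```

Emit:
play_rows(
  series=[
    [1,-0.467,-0.737,0,0,0,0],
    [1,-0.467,-0.737,0,0,0,0],
    [1,-0.467,-0.737,0,0,0,0],
    [1,-0.467,-0.737,0,0,0,0],
    [1,0,0,0,0,0,0],
  ],
)

```text
time: 16.35
tcp_pos: [0.4598, 0.1173, 0.1831]
orientation: [180.0, 0.2, -179.2]
ft_force: [-1.2, 0.6, 0.1]
finger_gap: 0.0854
```

```bash
python3 - <<'E'
from h import *
from m import *
from bench import bot
s=bot.sense();d=wristcam(bot.snapshot("wrist"),s)
print(s["tcp_pos"],s["orientation"],s["qpos"])
cv2.imwrite("pics/w6.png",d["pixels"])
print(proj(d,np.array([.4775,.0905,.088])))
im=bot.snapshot("top")["pixels"]
cv2.imwrite("pics/t6z.png",cv2.resize(im[200:335,190:430],None,fx=3.33,fy=3.33,interpolation=cv2.INTER_CUBIC))
for r in (263,264,265,272,273,274): print(r,cent(im,r,323,335))
E
```

```text
[0.4597864  0.11729497 0.1831492 ] [ 179.99453226    0.20605682 -179.17411525] [ 4.61046714e+00  7.93515515e+00 -1.70964284e+01  6.47624481e+01
 -8.14501746e-03  3.78455792e+00]
[280.60415948 260.34615438]
263 None
264 None
265 None
272 None
273 None
274 None
```

View pics/w6.png

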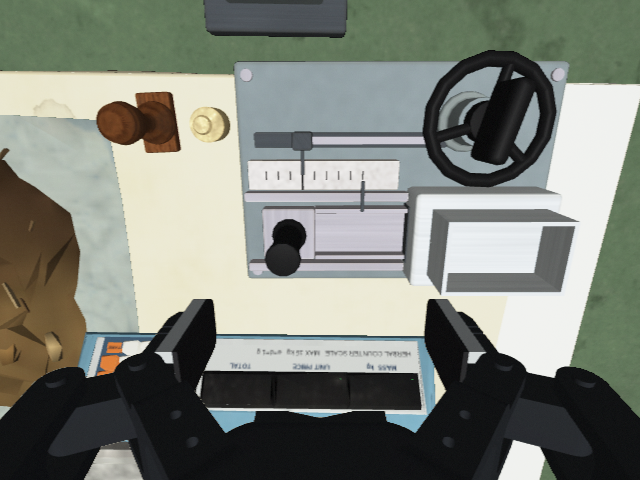

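View pics/t6z.png

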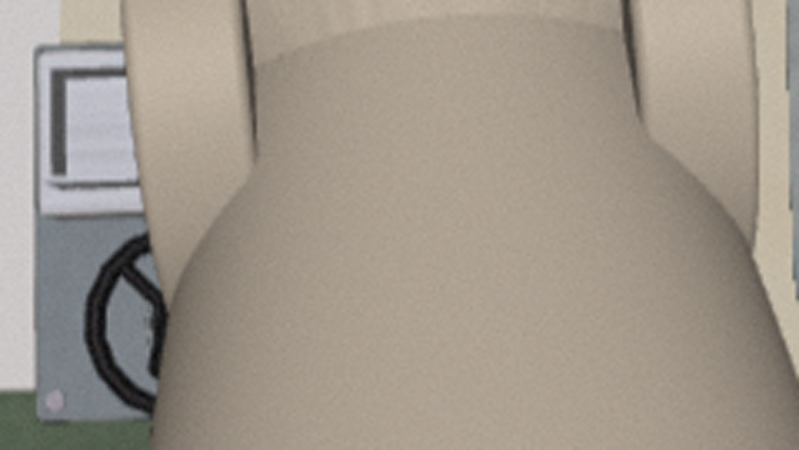

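```bash
python3 - <<'E'
from h import *
from bench import bot
s=bot.sense();d=wristcam(bot.snapshot("wrist"),s)
im=d["pixels"];g=im.max(2);m=(g<70).astype(np.uint8);m[:,:255]=0;m[:,320:]=0;m[:215]=0;m[280:]=0
ys,xs=np.where(m);print(xs.min(),xs.max(),ys.min(),ys.max())
P=ray(d,(283,261),.088);print(P)
from scipy.spatial.transform import Rotation as Ro
R=Ro.from_euler('xyz',s["orientation"],degrees=True).as_matrix()
print(R.T@np.r_[P[:2]-s["tcp_pos"][:2],0])
# pointer lines
print(ray(d,(303,186),.03),ray(d,(302,170),.026),ray(d,(362.5,208),.03))
sc=bot.snapshot("scene")["pixels"];cv2.imwrite("pics/s6.png",cv2.resize(sc[230:350,210:400],None,fx=4,fy=4,interpolation=cv2.INTER_CUBIC))
E
```

```text
261 317 222 278
[0.47544155 0.09450229 0.088     ]
[-1.75043286e-02 -2.52172085e-02 -7.25482776e-06]
[0.4314705  0.10608642 0.03      ] [0.41882024 0.1050472  0.026     ] [0.44934375 0.15643678 0.03      ]
```

View pics/s6.png

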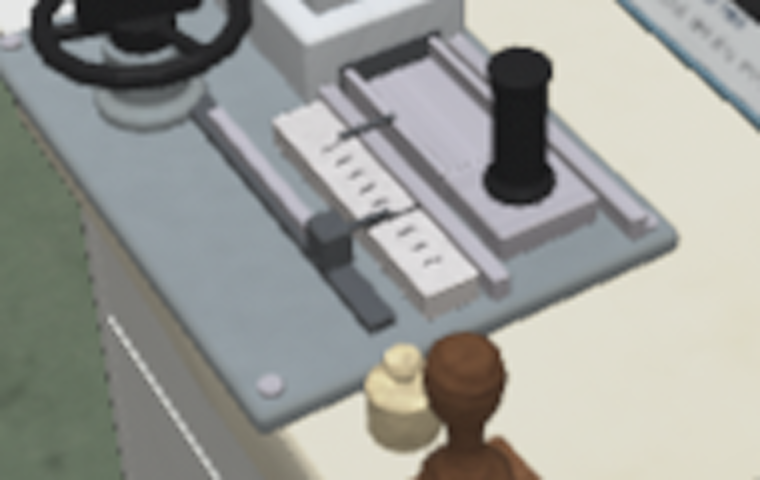

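Emit:
play_rows(
  series=[
    [1,-0.4,-0.675,0,0,0,0],
    [1,0,0,0,0,0,0],
    [1,0,0,0.6,0,0,0],
    [1,0,0,0.6,0,0,0],
    [1,0,0,0.6,0,0,0],
    [1,0,0,0,0,0,0],
  ],
)

```text
time: 17.15
tcp_pos: [0.4704, 0.1006, 0.1104]
orientation: [179.8, 0.1, -178.3]
ft_force: [-0.3, -0.5, 0.3]
finger_gap: 0.0851
```

```bash
python3 - <<'E'
from h import *
from bench import bot
s=bot.sense();d=bot.snapshot("wrist")
print(s["tcp_pos"],s["orientation"]);cv2.imwrite("pics/w7.png",d["pixels"])
E
```

```text
[0.4703809  0.10057115 0.11038885] [ 1.79817661e+02  1.43066554e-01 -1.78331976e+02]
```

View pics/w7.png

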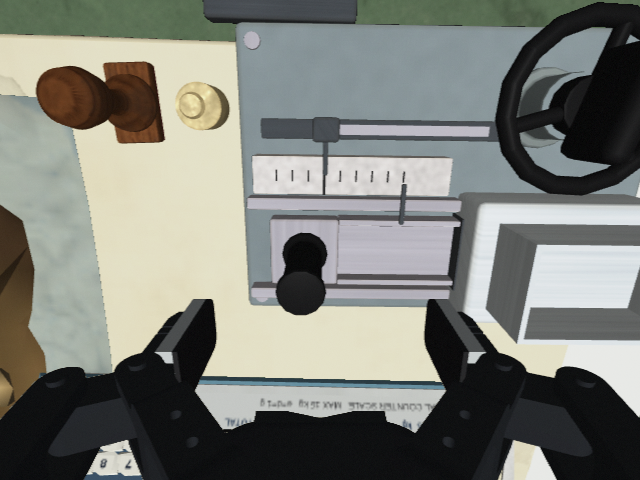

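Emit:
play_rows(
  series=[
    [1,-0.18,-0.33,0,0,0,0.22],
    [1,0,0,0,0,0,0],
    [1,0,0,0.5,0,0,0],
    [1,0,0,0.5,0,0,0],
    [1,0,0,0.3,0,0,0],
    [1,0,0,0,0,0,0],
  ],
)

```text
time: 17.8
tcp_pos: [0.4863, 0.0876, 0.0664]
orientation: [179.8, 1.0, -179.3]
ft_force: [-0.2, -1.5, 0.0]
finger_gap: 0.0852
```

```bash
python3 - <<'E'
from h import *
from bench import bot
s=bot.sense();d=bot.snapshot("wrist")
print(s["tcp_pos"],s["orientation"]);cv2.imwrite("pics/w8.png",d["pixels"])
E
```

```text
[0.48625675 0.0875948  0.06637608] [ 179.7874831     1.04172493 -179.25835282]
```

View pics/w8.png

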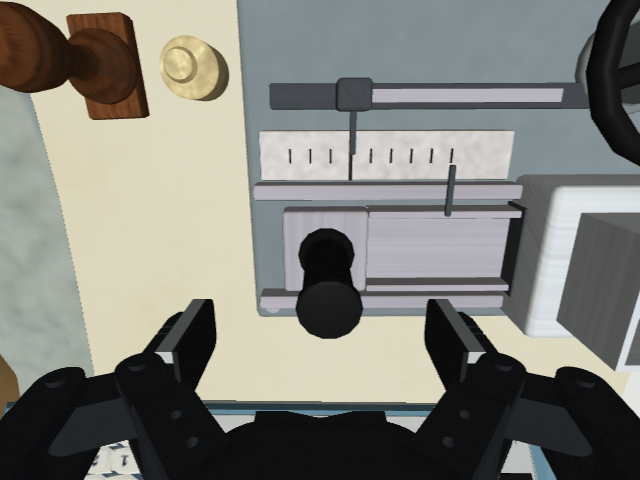

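Emit:
play_rows(
  series=[
    [1,0.26,0.02,0,0,0.26,0],
    [1,0,0,0,0,0,0],
    [1,0,0,0.2,0,0,0],
    [1,0,0,0.2,0,0,0],
    [1,0,0,0,0,0,0],
  ],
)

```text
time: 18.35
tcp_pos: [0.4776, 0.0885, 0.0528]
orientation: [179.8, 0.3, -179.3]
ft_force: [-0.2, -0.4, -0.3]
finger_gap: 0.0855
```

Emit:
play_rows(
  series=[
    [1,0.03,0.05,0.2,0,0.07,0],
    [1,0,0,0,0,0,0],
    [0,0,0,0,0,0,0],
    [0,0,0,0,0,0,0],
    [-0.2,0,0,0,0,0,0],
  ],
  squeeze=70,
)

```text
time: 18.85
tcp_pos: [0.476, 0.0907, 0.0435]
orientation: [179.8, -0.1, -179.2]
ft_force: [-1.8, -0.5, 0.1]
finger_gap: 0.0442
```

```bash
python3 - <<'E'
from h import *
from bench import bot
s=bot.sense();d=bot.snapshot("wrist")
print(s["tcp_pos"],s["orientation"],s["finger_gap"]);cv2.imwrite("pics/w9.png",d["pixels"])
E
```

```text
[0.47604157 0.0907422  0.04350876] [ 1.79783958e+02 -1.16968958e-01 -1.79244545e+02] 0.04419543980051892
```

View pics/w9.png

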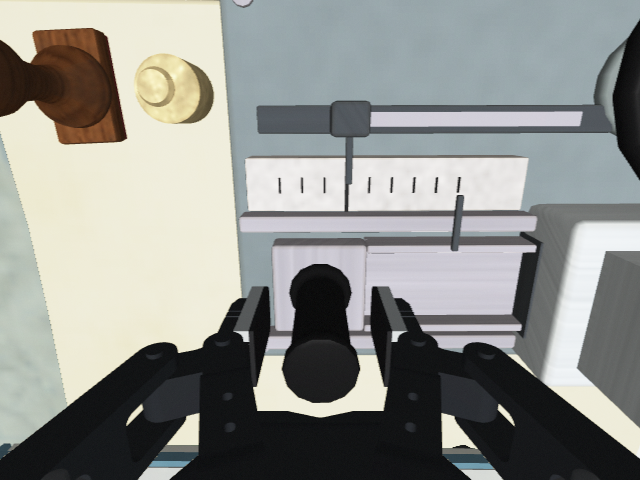

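Post is centred between the pads (col 320). Close.

Emit:
play_rows(
  series=[
    [-1,0,0,0,0,0,0],
    [-1,0,0,0,0,0,0],
    [-1,0,0,0,0,0,0],
    [-1,0,0,0,0,0,0],
    [-1,0,0,0,0,0,0],
  ],
  squeeze=70,
)

```text
time: 19.4
tcp_pos: [0.4762, 0.0909, 0.0439]
orientation: [179.8, -0.1, -179.2]
ft_force: [-0.8, 1.3, -0.3]
finger_gap: 0.021
```

Emit:
play_rows(
  series=[
    [-1,0,-0.12,0,0,0,0],
    [-1,0,-0.25,0,0,0,0],
    [-1,0,-0.25,0,0,0,0],
    [-1,0,0,0,0,0,0],
  ],
)

```text
time: 19.8
tcp_pos: [0.4766, 0.0673, 0.0439]
orientation: [179.5, -0.0, -179.1]
ft_force: [0.0, 5.0, -0.8]
finger_gap: 0.0208
```

```bash
python3 - <<'E'
from h import *
from bench import bot
s=bot.sense();d=bot.snapshot("wrist")
print(s["tcp_pos"],s["orientation"],s["finger_gap"],s["ft_force"]);cv2.imwrite("pics/w10.png",d["pixels"])
E
```

```text
[0.47658063 0.06725453 0.04388995] [ 1.79521457e+02 -4.80169965e-02 -1.79080366e+02] 0.020771451625135946 [ 4.74791889e-03  5.04181122e+00 -8.27225545e-01]
```

View pics/w10.png

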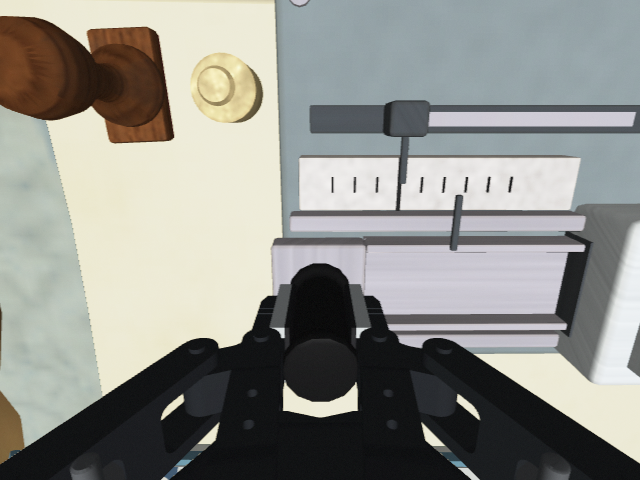

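Slide follows, 5 N spring force, 23.6 mm out. Pull about 22 mm more.

Emit:
play_rows(
  series=[
    [-1,0,-0.2,0,0,0,0],
    [-1,0,-0.2,0,0,0,0],
    [-1,0,-0.15,0,0,0,0],
    [-1,0,0,0,0,0,0],
    [-1,0,0,0,0,0,0],
  ],
)

```text
time: 20.35
tcp_pos: [0.4769, 0.0486, 0.0439]
orientation: [179.2, -0.0, -178.9]
ft_force: [0.6, 5.8, 0.2]
finger_gap: 0.0212
```

```bash
cat > look.py <<'E'
import sys
from h import *
from bench import bot
s=bot.sense();d=wristcam(bot.snapshot("wrist"),s);n=sys.argv[1]
print(s["tcp_pos"],s["orientation"],s["finger_gap"],s["ft_force"]);cv2.imwrite(f"pics/w{n}.png",d["pixels"])
cv2.imwrite(f"pics/wz{n}.png",cv2.resize(d["pixels"][90:270,280:480],None,fx=3.33,fy=3.33,interpolation=cv2.INTER_CUBIC))
cv2.imwrite(f"pics/s{n}.png",cv2.resize(bot.snapshot("scene")["pixels"][230:350,210:400],None,fx=4,fy=4,interpolation=cv2.INTER_CUBIC))
E
python3 look.py 11
```

```text
[0.47686878 0.04856791 0.04390689] [ 1.79234882e+02 -1.31244261e-02 -1.78923368e+02] 0.02119366276104829 [0.62428529 5.82242972 0.17722397]
```

View pics/wz11.png

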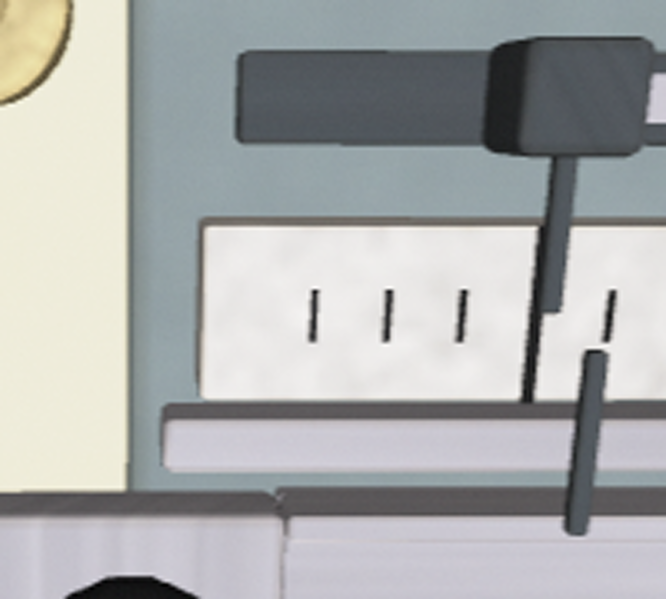

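View pics/s11.png

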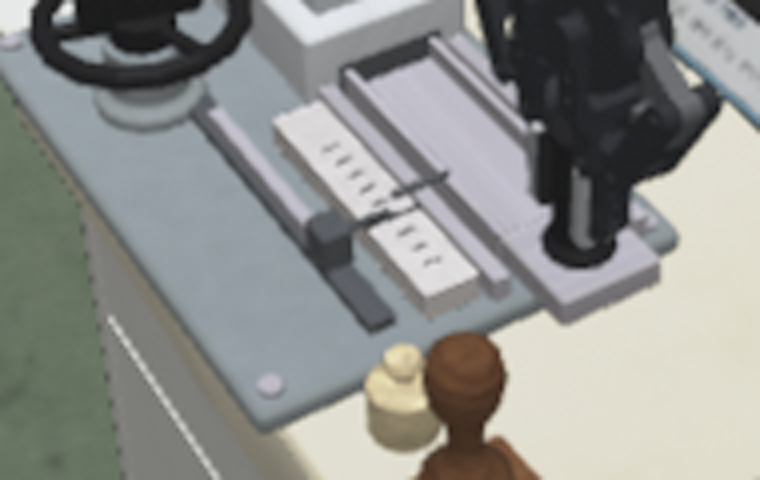

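Gap by wrist view: slide tip (596,352), index line extrapolated to col 548.4 there, about 77 px per 10 mm, so 6.2 mm remain.

Emit:
play_rows(
  series=[
    [-1,0,-0.08,0,0,0,0],
    [-1,0,-0.08,0,0,0,0],
    [-1,0,0,0,0,0,0],
  ],
)

```text
time: 20.75
tcp_pos: [0.4769, 0.0445, 0.0439]
orientation: [179.1, 0.0, -178.8]
ft_force: [1.4, 7.0, -1.0]
finger_gap: 0.0211
```

Emit:
play_rows(
  series=[
    [-1,0,0,0,0,0,0],
    [-1,0,0,0,0,0,0],
  ],
)

```text
time: 20.95
tcp_pos: [0.4769, 0.0457, 0.0439]
orientation: [179.1, 0.0, -178.8]
ft_force: [1.1, 8.2, -0.4]
finger_gap: 0.0214
```

```bash
python3 look.py 12
```

```text
[0.47692118 0.04573357 0.04390387] [ 1.79098141e+02  9.49475411e-03 -1.78758036e+02] 0.021427863687072255 [ 1.11777436  8.15565734 -0.38103044]
```

View pics/wz12.png

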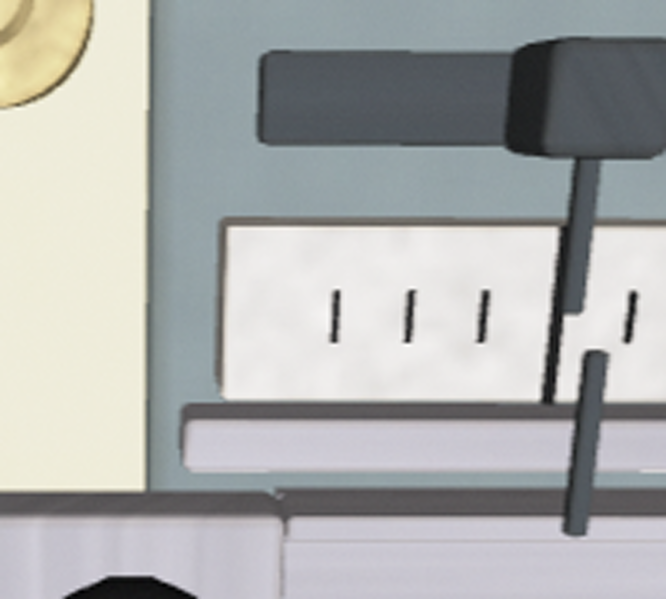

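Without a command the arm creeps home about 0.6 mm per row (spring sag), so holding rows need a small outward command. 3.4 mm remain; target TCP y is about 0.0423.

Emit:
play_rows(
  series=[
    [-1,0,-0.1,0,0,0,0],
    [-1,0,-0.02,0,0,0,0],
  ],
)

```text
time: 21.25
tcp_pos: [0.477, 0.0425, 0.0439]
orientation: [179.0, 0.0, -178.7]
ft_force: [0.7, 7.6, 0.1]
finger_gap: 0.0207
```

Emit:
play_rows(
  series=[
    [-1,0,-0.02,0,0,0,0],
    [-1,0,-0.02,0,0,0,0],
  ],
)

```text
time: 21.45
tcp_pos: [0.477, 0.0423, 0.0439]
orientation: [179.0, 0.0, -178.6]
ft_force: [0.7, 8.0, -0.0]
finger_gap: 0.0209
```

```bash
python3 look.py 13
```

```text
[0.4770011  0.0422789  0.04391082] [ 1.79000390e+02  2.26466420e-02 -1.78639131e+02] 0.020905660551816824 [ 6.53473941e-01  8.03622375e+00 -3.03017798e-03]
```

View pics/wz13.png

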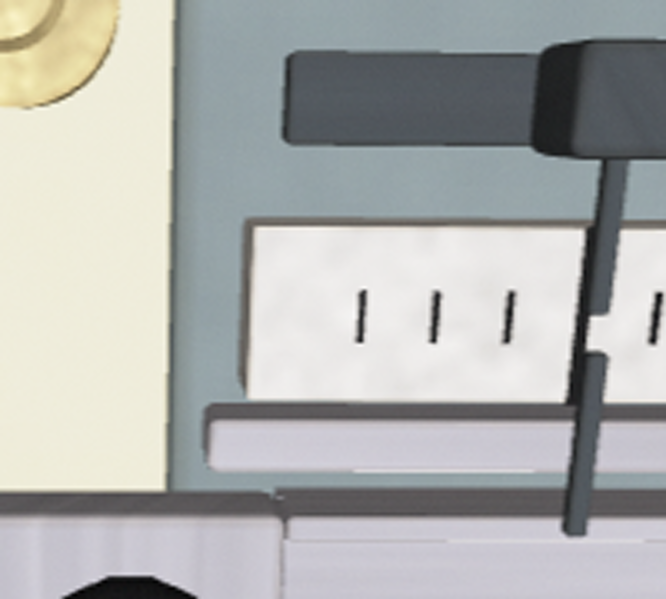

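```bash
cat > gap.py <<'E'
from h import *
from bench import bot
s=bot.sense();d=wristcam(bot.snapshot("wrist"),s);im=d["pixels"].astype(float).mean(2)
th=np.radians(90.8188);ex=np.array([np.cos(th),np.sin(th)]);ey=np.array([-ex[1],ex[0]]);o=np.array([.43162,.18066])
# sub-pixel bar centre = mean of half-level crossings, rows over white rule
def edge(r,lo,hi):
    g=im[r,lo:hi];b=g>110
    i=np.where(~b)[0];return lo+i.min(),lo+i.max(),g.round().astype(int)
import sys
for r in range(160,212,2):
    g=im[r,445:475].round().astype(int); print(r,g.tolist())
np.save("im.npy",im)
print(s["tcp_pos"])
E
python3 gap.py
```

```text
160 [233, 234, 234, 234, 233, 232, 232, 232, 233, 232, 171, 52, 34, 33, 52, 72, 82, 87, 87, 89, 85, 195, 230, 231, 230, 231, 231, 231, 232, 231]
162 [233, 233, 234, 234, 233, 233, 232, 233, 232, 232, 171, 52, 37, 33, 58, 75, 84, 88, 88, 89, 110, 202, 231, 232, 233, 232, 233, 234, 234, 234]
164 [231, 231, 232, 232, 232, 232, 231, 231, 230, 231, 159, 34, 33, 36, 63, 83, 84, 87, 88, 88, 165, 221, 232, 231, 232, 233, 233, 232, 232, 232]
166 [231, 231, 232, 231, 231, 231, 231, 230, 230, 204, 115, 32, 36, 44, 69, 82, 87, 87, 89, 86, 165, 222, 231, 232, 232, 232, 232, 232, 231, 231]
168 [232, 232, 232, 232, 231, 231, 231, 230, 230, 183, 83, 34, 34, 50, 70, 83, 86, 88, 89, 86, 192, 230, 230, 230, 230, 230, 231, 230, 230, 231]
170 [233, 233, 233, 232, 231, 230, 231, 229, 230, 165, 51, 34, 36, 59, 76, 84, 88, 88, 88, 109, 200, 230, 230, 231, 231, 231, 231, 231, 232, 232]
172 [232, 232, 233, 231, 231, 230, 229, 230, 230, 159, 35, 35, 35, 64, 79, 86, 88, 89, 90, 164, 220, 230, 230, 231, 232, 231, 232, 232, 233, 234]
174 [231, 231, 230, 230, 230, 230, 230, 230, 204, 118, 34, 32, 40, 69, 82, 86, 8
[... 2049 characters left out ...]
, 84, 88, 88, 87, 84, 195, 233, 233, 233, 233, 232, 232, 232, 231, 230, 231, 232, 233]
204 [230, 230, 231, 230, 231, 166, 50, 34, 34, 36, 54, 72, 85, 88, 89, 88, 109, 204, 234, 234, 235, 235, 234, 234, 233, 232, 232, 232, 232, 232]
206 [232, 233, 233, 233, 234, 164, 32, 35, 34, 35, 59, 79, 85, 91, 89, 89, 137, 214, 234, 235, 236, 235, 235, 234, 234, 233, 233, 232, 231, 232]
208 [233, 235, 235, 235, 215, 123, 31, 36, 34, 37, 64, 81, 87, 87, 87, 86, 166, 224, 232, 232, 232, 232, 232, 232, 233, 232, 232, 232, 231, 231]
210 [209, 209, 209, 222, 161, 46, 35, 36, 35, 43, 70, 86, 90, 87, 89, 84, 181, 220, 219, 219, 220, 220, 221, 221, 222, 222, 224, 223, 225, 225]
[0.47698509 0.0422664  0.04390648]
```

Right edges: index crosses col 463.0 at row 180 (slope -1/8 px per row), so 460.5 at row 200. The slide's is at 462.0, so it is about 0.65 mm short. Nudge.

Emit:
play_rows(
  series=[
    [-1,0,-0.04,0,0,0,0],
    [-1,0,-0.02,0,0,0,0],
    [-1,0,-0.02,0,0,0,0],
  ],
)

```text
time: 21.9
tcp_pos: [0.477, 0.0412, 0.0439]
orientation: [179.0, 0.0, -178.6]
ft_force: [1.1, 8.4, -0.5]
finger_gap: 0.021
```

```bash
cat > gap2.py <<'E'
from h import *
from bench import bot
s=bot.sense();d=wristcam(bot.snapshot("wrist"),s);im=d["pixels"].astype(float).mean(2)
th=np.radians(90.8188);ex=np.array([np.cos(th),np.sin(th)]);o=np.array([.43162,.18066])
def right(r):  # rightmost dark->white crossing at level 155 between cols 445..480
    g=im[r,445:482];i=np.where(g<155)[0];i=i[i<34].max();return 445+i+(155-g[i])/(g[i+1]-g[i])
def left(r):
    g=im[r,440:482];i=np.where(g<130)[0].min();return 440+i-(130-g[i])/(g[i-1]-g[i])
loc=lambda u,r,z:1000*ex@(ray(d,(u,r),z)[:2]-o)
I=range(160,182,2);S=range(198,209,2);L=range(186,195,2)
a=[loc(right(r),r,.03) for r in I];b=[loc(right(r),r,.03) for r in S]
l=[loc((left(r)+right(r))/2,r,.0265) for r in L]
print("index edge",np.round(a,2),"slide edge",np.round(b,2),"line ctr",np.round(l,2))
print("slide-index mm (+ = short)",np.mean(b)-np.mean(a),"index ctr - line",np.mean(a)-1.5-np.mean(l))
print(s["tcp_pos"],s["ft_force"],s["finger_gap"],s["time"])
E
python3 gap2.py; python3 look.py 14
```

```text
index edge [-74.8  -74.87 -74.85 -74.79 -74.78 -74.83 -74.82 -74.77 -74.94 -74.83
 -74.88] slide edge [-75.26 -75.32 -75.32 -75.27 -75.26 -75.32] line ctr [-72.97 -74.31 -71.68 -72.12 -76.99]
slide-index mm (+ = short) -0.45770539750395756 index ctr - line -2.718800248086808
[0.47700173 0.04122998 0.04390963] [ 1.06380997  8.44076395 -0.52388054] 0.0209697586941077 21.9
[0.47699837 0.04119612 0.043908  ] [ 1.78955248e+02  2.62218830e-02 -1.78571157e+02] 0.020980373270959717 [ 0.38781267  8.15201466 -0.95770027]
```

View pics/wz14.png

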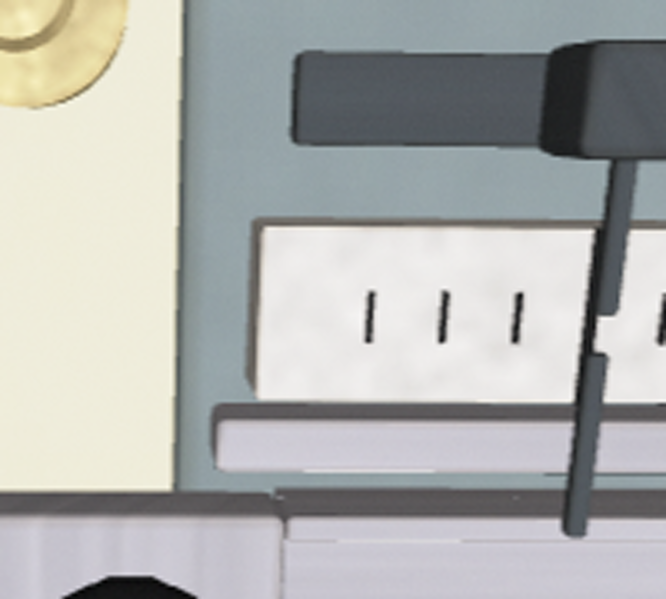

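View pics/s14.png

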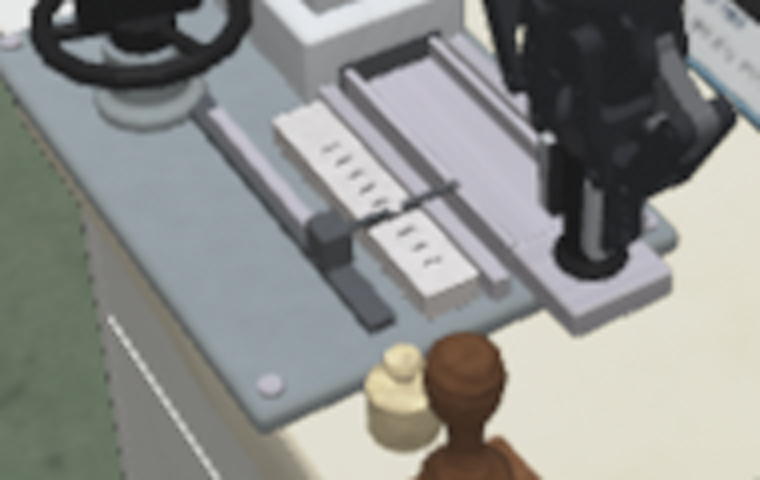

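Slide is now about 0.3 mm past, by edge measurement. Ease back slightly and repair the line check (its window caught a neighbouring tick).

Emit:
play_rows(
  series=[
    [-1,0,-0.012,0,0,0,0],
    [-1,0,-0.02,0,0,0,0],
    [-1,0,-0.02,0,0,0,0],
  ],
)

```text
time: 22.35
tcp_pos: [0.477, 0.0411, 0.0439]
orientation: [178.9, 0.0, -178.5]
ft_force: [1.1, 7.9, -0.4]
finger_gap: 0.0209
```

```bash
sed -i 's/^l=.*/def lr(r):\n    g=im[r,445:468];j=g.argmin();w=np.clip(170-g[max(0,j-5):j+6],0,None);return 445+max(0,j-5)+(w*np.arange(len(w))).sum()\/w.sum()\nl=[loc(lr(r),r,.0265) for r in L]/' gap2.py; python3 gap2.py; sleep 0; python3 gap2.py | tail -1
```

```text
index edge [-74.87 -74.76 -74.92 -74.91 -74.85 -74.85 -74.89 -74.88 -74.84 -74.84
 -74.89] slide edge [-75.42 -75.48 -75.48 -75.43 -75.43 -75.49] line ctr [-76.98 -77.02 -77.01 -76.99 -76.98]
slide-index mm (+ = short) -0.5906288826400754 index ctr - line 0.6321049509543997
[0.47699546 0.04108033 0.04391893] [ 1.07770569  7.87910166 -0.38309721] 0.02091966720652081 22.35
[0.47699623 0.04107335 0.04391129] [ 0.93234306  8.88580311 -0.91219954] 0.02115064862490685 22.4
```

Emit:
play_rows(
  series=[
    [-1,0,-0.003,0,0,0,0],
    [-1,0,-0.017,0,0,0,0],
    [-1,0,-0.017,0,0,0,0],
  ],
)

```text
time: 22.75
tcp_pos: [0.477, 0.0415, 0.0439]
orientation: [178.9, 0.0, -178.5]
ft_force: [0.2, 7.6, 0.6]
finger_gap: 0.0207
```

```bash
for i in 1 2 3 4; do python3 gap2.py | tail -2; done; python3 look.py 15
```

```text
slide-index mm (+ = short) -0.7209033198243162 index ctr - line 1.140397227545634
[0.47696763 0.04149063 0.04391488] [0.2384294  7.63661186 0.62366342] 0.0207203244140097 22.75
slide-index mm (+ = short) -0.7184610485975185 index ctr - line 1.1399270803605077
[0.47698498 0.04150383 0.04390793] [ 0.48814387  8.2277115  -0.17873878] 0.021133564466543086 22.8
slide-index mm (+ = short) -0.720056710749617 index ctr - line 1.141757768639124
[0.47698823 0.04148477 0.04391388] [ 0.6903663   8.45622133 -0.86773614] 0.020412224295538493 22.85
slide-index mm (+ = short) -0.721828924937725 index ctr - line 1.1437003689493253
[0.47699959 0.04148774 0.0439259 ] [1.82432499 7.26031331 0.1604546 ] 0.020763815511423415 22.9
[0.47698767 0.04148583 0.0439106 ] [ 1.78924297e+02  3.09670897e-02 -1.78493861e+02] 0.02049130004259804 [ 0.51975756  8.61084917 -0.8496755 ]
```

View pics/w15.png

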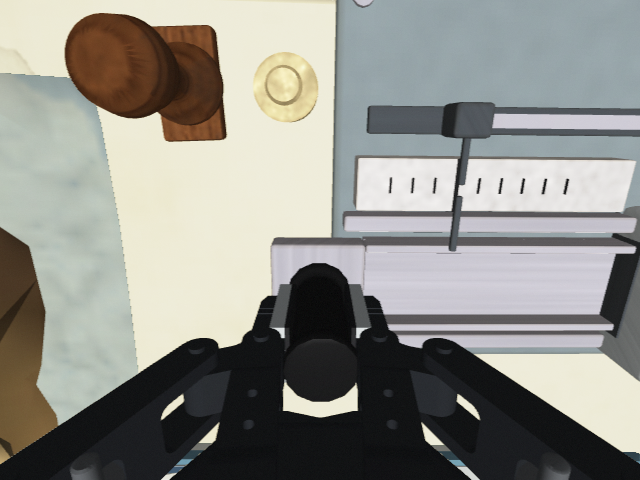

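```bash
python3 gap2.py | head -4; python3 - <<'E'
from bench import bot
im=bot.snapshot("wrist")["pixels"].astype(float).mean(2)
for r in (164,168,172,176,180,198,200,204,206,208): print(r,im[r,448:482].round().astype(int).tolist())
E
```

```text
index edge [-74.88 -74.83 -74.83 -74.88 -74.86 -74.8  -74.97 -74.85 -74.91 -74.79
 -69.24] slide edge [-75.04 -75.11 -75.1  -75.05 -75.04 -75.1 ] line ctr [-76.95 -77.01 -77.03 -77.02 -76.95]
slide-index mm (+ = short) -0.7237181678286646 index ctr - line 1.1452913577001738
[0.47699263 0.04147742 0.0439209 ] [1.39779739 8.88958196 0.10689553] 0.020872577664612955 23.05
164 [232, 232, 232, 232, 232, 231, 231, 231, 207, 117, 34, 36, 35, 63, 80, 85, 87, 87, 87, 136, 212, 232, 232, 233, 233, 233, 233, 233, 232, 232, 231, 232, 232, 233]
168 [232, 232, 232, 232, 231, 231, 230, 230, 164, 51, 33, 35, 49, 69, 83, 87, 89, 89, 85, 194, 230, 230, 230, 231, 231, 231, 230, 231, 232, 232, 233, 234, 236, 235]
172 [234, 233, 232, 231, 231, 230, 229, 230, 158, 34, 35, 35, 64, 81, 85, 87, 89, 88, 164, 220, 230, 231, 232, 232, 232, 232, 232, 233, 233, 235, 235, 236, 236, 236]
176 [229, 230, 230, 229, 229, 229, 229, 166, 51, 35, 34, 50, 70, 83, 86, 88, 89, 110, 203, 231, 231, 231, 232, 232, 232, 233, 233, 233, 234, 233, 233, 232, 232, 231]
180 [231, 231, 231, 231, 231, 231, 230, 158, 32, 34, 37, 64, 79, 
[... 231 characters left out ...]
231, 232, 233, 234, 234, 234, 234]
200 [229, 230, 230, 231, 182, 79, 33, 38, 64, 83, 87, 89, 86, 86, 163, 218, 230, 230, 231, 230, 230, 229, 229, 229, 229, 230, 231, 232, 233, 234, 234, 235, 235, 234]
204 [230, 230, 230, 230, 159, 30, 36, 49, 72, 84, 87, 88, 89, 108, 205, 233, 233, 234, 234, 235, 234, 234, 234, 233, 232, 232, 232, 232, 234, 234, 236, 235, 234, 233]
206 [233, 233, 233, 212, 121, 30, 35, 57, 77, 85, 88, 88, 85, 138, 211, 233, 234, 235, 235, 236, 236, 235, 234, 234, 233, 233, 232, 232, 232, 233, 234, 234, 234, 234]
208 [234, 234, 235, 190, 82, 34, 37, 65, 82, 87, 88, 89, 84, 167, 224, 233, 232, 232, 233, 233, 233, 233, 233, 233, 232, 232, 231, 231, 231, 232, 233, 233, 232, 233]
```

Dropping one outlier row (a tick in the window), the index edge is at -74.85 mm and the slide edge at -75.07 mm. They're level to about 0.2 mm, and the TCP has held still over 0.3 s. Handing in.

```bash
python3 -c "
from bench import bot
print(bot.job_done()); s=bot.sense(); print(s['tcp_pos'],s['ft_force'],s['finger_gap'],s['time'])"
```

```text
the job is handed in; nothing more can be done
None
the job is handed in; nothing more can be done
```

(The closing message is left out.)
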